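# Press-seal a jar and keep the press lever held down

## Task

Press-seal the squat wide-lidded jar: stand it upright in the round nest of the bench press's pulled-out slide, and push the slide fully home so that the jar is under the ram. Then pull the ball-ended lever down until the sprung pad, pressing on the lid, is pushed about half-way up into its sleeve (the lever arm is then about level), never driving the pad up solid. Finish while still holding the lever there, because the seal needs the steady pressure, and leave the other containers and tools where they stand.

Things in the scene. Friction and masses are not known exactly. Their poses are not given: they have to be found in the camera images.
- jar: the work: squat white plastic jar, body 50 mm in diameter, with a ribbed white lid 54 mm in diameter and 16 mm high (lid from 44 to 60 mm); 60 mm high in all, about 0.12 kg, one rigid piece. Origin at the centre of its underside, z up. It stands on the bench; the places of jar, tall_bottle and amber_bottle are interchanged from start to start
- press: two-pillar hand-lever bench press, fixed. Origin on the bench under the ram axis; +x of its frame points to its back (away from the robot, within 0.2 rad), z up. Base 190 deep, 220 wide, 18 mm high; crosshead on the pillars from z 134 to 190, x -26 to +50, y +/-103 mm. The slide runs out to the front (-x); the lever is outside the crosshead on the right seen from the robot (y -150 mm)
- nest (a point): centre of the floor of the round nest in the press's slide, axes as the press. The nest is a recess 57 mm in diameter and 8 mm deep in an 84 by 84 mm aluminium block; its floor is 32 mm above the bench, the block's top 40 mm. It moves with the slide; with the slide home it is exactly under the ram axis
- slide_knob (a point): middle of the upright black knob on the front end of the slide, 56 mm above the bench, 105 mm in front of the nest's centre. Knob 20 mm in diameter, from 44 to 68 mm above the bench, standing on a flat bar 30 mm wide whose top is 32 mm above the bench
- press_slide (a joint): travel of the slide in m along +x of the press: about 0 to 0.03 at the start (pulled out to the front, nest clear of the crosshead), 0.12 fully home at its stop. Friction about 2 N; it stays where it is left
- press_shaft (a point): point on the lever's hinge axis at the lever's middle: 162 mm above the bench, at x +28 mm, y -150 mm in the press frame. The hinge axis is the press's y
- lever_ball (a point): centre of the black ball, 32 mm in diameter, on the end of the lever: 180 mm from the hinge axis, at y -150 mm in the press frame. It starts 300 mm above the bench and comes down towards the robot on an arc about press_shaft; the ball is 162 mm above the bench when the lever is level. The rest of the lever is a 13 mm round bar
- press_lever (a joint): angle of the lever in rad: 0 up at rest (leaning to the front, 0.873 rad above level), growing as it is pulled down, 0.873 level, limit 1.15. A spring returns it to 0 when let go; holding takes 2 to 4 N at the ball before the pad meets the lid, about 9 N with the pad half-way in. The ram comes down 22 mm per rad
- press_pad (a joint): how far the sprung pad under the ram is pushed up into its sleeve, in m: 0 free, 0.004 half-way, 0.008 solid; 8 N per mm. Rubber disc 48 mm in diameter, underside 107 mm above the bench at rest. With the jar in the nest under it, it meets the lid at lever joint about 0.68 and is half-way at about 0.87 (lever level); each further 0.1 rad pushes it in 2.2 mm
- tall_bottle: bystander: white bottle 50 mm in diameter, 130 mm high; origin at the centre of its underside
- amber_bottle: bystander: small amber bottle 36 mm in diameter, 72 mm high; origin at the centre of its underside
- spare_lid: bystander: loose white lid lying on the bench, 54 mm in diameter, 16 mm high; origin at the centre of its underside
- screwdriver: bystander: screwdriver lying on the bench to the left of the slide; origin under its middle
- label_core: bystander: cardboard ring 76 mm in diameter, 40 mm high; origin at the centre of its underside
Mind the look-alikes: they are no part of the job. Leave any blue or green look-alike of the jar alone.

How it is judged:
On the way, in this order (a step that is already met when the one before it is completed fails the run):
1. the jar stands upright in the nest of the pulled-out slide (horizontal distance between jar and nest below 0.006 m and z of jar in the frame of nest below 0.003 m and angle between jar's own z axis and vertical below 0.08 rad and value of joint press_slide below 0.09 m), for 0.2 s.
2. the slide is fully home with the jar still upright in its nest (horizontal distance between jar and nest below 0.006 m and z of jar in the frame of nest below 0.003 m and value of joint press_slide above 0.115 m), for 0.2 s.
At the end, for the whole second after the job is handed in: the slide is home (within 5 mm of its stop) with the jar upright in the nest (within 6 mm of its centre, on its floor), and the robot is holding the lever down so that through the last second the sprung pad presses on the lid and stays between 2.3 and 5.7 mm of its 8 mm travel (all of step 2 and value of joint press_pad between 0.0023 and 0.0057 m and angle between jar's own z axis and vertical below 0.08 rad and contact force between jar and press above 25 N and contact force between any of the fingers, the arm and press above 2 N); the arm keeps its last pose, push and grip.
It fails at once if the pad is driven up solid (more than 7.5 of its 8 mm) (value of joint press_pad above 0.0075 m).
It fails at once if the lever is pulled down although the slide with the jar is not yet home under the ram (value of joint press_lever above 0.45 rad and value of joint press_slide below 0.11 m).
It fails at once if another container, the spare lid, the screwdriver or the cardboard ring is moved more than 30 mm (distance of any of tall_bottle, amber_bottle, spare_lid, screwdriver, label_core from where it was at the start of the episode above 0.03 m).
It fails at once if another container is tipped over (angle between any of tall_bottle, amber_bottle's own z axis and vertical above 0.5 rad).
It also fails if it takes over 72 s, if anything falls off the work surface, if the arm or the gripper's body presses on something with over 40 N, if the wrist force passes 120 N, or if a joint passes its speed limit or range.

## Robot

A 6-joint arm with a two-finger parallel gripper is mounted at the origin on the work surface. World frame = base frame: x ahead of the robot, y to its left, z up, the work surface at z = 0. Lengths are in m, angles in rad, forces in N, time in s.
With the tool pointing down it reaches from about 0.25 to 0.725 m from the base axis. Payload 4 kg.
Tool frame: the origin (TCP) lies at the very end of the fingers, on their centre line; the grasp point (between the pads) lies 19 mm behind it; z points along the fingers, y is the line along which they close (so a half turn about z gives the same grasp; the last joint's range is limited). The gripper opens to 85 mm and grips with 20 to 120 N. Pads are 22 mm wide; open, the fingers measure 114 mm over their backs; the gripper's body (76 mm by 85 mm) begins 54 mm behind the grasp point. The pads swing forward as they close: fully open they stand 13 mm farther back than shut.
Start: joints at [1.32, 0.241, 0.005, 1.335, 0, 1.571], TCP at [0.124, 0.484, 0.231] pointing down, gripper open.
Joint ranges: [-2.72, 2.72], [-1.05, 1.87], [-1.09, 1.28], [-1.99, 2.15], [-1.42, 1.44], [-3.14, 3.14]. Speed limits (rad/s): [2.79, 2.79, 3.14, 3.14, 3.14, 3.14].

## Interface

Orientations are given as a unit quaternion [x, y, z, w].
In Python, from workcell import monitor, viewer, job gives the robot as it stands.
- The arm moves only by the tool arm_command, never from a script. Its argument "increments" is a list of rows, each an object of numbers: "dx", "dy", "dz": the shift along the tool's x, y, z in cm; "wx", "wy", "wz": the turn, a rotation vector about the tool's x, y, z in rad; "grip": the finger opening in cm, from 0 to 8.54. In form: [{"dx": .., "dy": .., "dz": .., "wx": .., "wy": .., "wz": .., "grip": ..}, ...]. A call has 1 to 10 rows; each row is the pose to reach, as a shift and turn from the pose commanded when the call began, along the tool's axes at that moment; what a row does not reach only later rows make up. A row lasts 1/10 s, in which the tool goes at most 50 mm and 8.59 degrees, less where a joint would pass 70% of its speed; a pose out of reach is approached as far as the arm can. A call with a gripper value outside its range is refused whole. The fingers move at their own pace and stop on an object; the grip force is fixed at half the most. Time passes only in rows, so rows that repeat a pose let the fingers close. It gives the time, the measured TCP pose, the force, the opening and the grip force at its end, in the units of the state.
- monitor.get_obs(): the state, without advancing time (a new reading comes with each control period).
- viewer.camera(name): name is "scene" or "side" or "wrist"; returns (picture, depth): 400x640x3 uint8, red, green, blue; 400x640 float32, m along the optical axis (not along the pixel's ray), 0 where there is no reading.
- viewer.get_calibration(name): a dict with "fovy" (degrees; the focal length in pixels is half the picture's height over the tangent of half this angle, whatever the lens; pixels are square), "cx", "cy" (the principal point, pixels), "dist_coeffs" ([k1, k2, p1, p2, k3] as OpenCV has them; the pictures are not rectified), "view" (4x4, takes a point from world to camera coordinates). Camera axes: x right, y up, looking along -z (the intrinsics and any distortion apply to the point x, -y, -z); pixel columns grow to the right and rows downward; lengths in m; the calibration is good to about 2 mm. A picture is of the moment at which its call begins: read the wrist's pose just before it. get_calibration takes no time and is no camera call; for the wrist camera it gives the pose at the moment of the call.
- job.job_done(): hands the job in; it is judged then, once.
The state is a dict: "clock": time; "joint_pos": joint angles; "joint_vel": joint speeds; "tau": joint torques, N m; "eef_pos": TCP position; "tool_rot": TCP orientation; "ft_force": force on the tool from outside, world axes, zero at the start; "ft_torque": the same for the moment, N m; "grip_width": finger opening in m; "grasp_force": force on a finger pad.
Only numpy, scipy, OpenCV 4.12 (cv2) and the standard library are available. Lean on these libraries where they do the work, as an engineer would, in place of code of your own. Each camera call takes 0.05 s, during which the arm holds its last target. There are 200 camera calls.

## Working session

There is one attempt and no reset: what is moved stays moved. The work goes in short steps, Python scripts to look and compute and a tool call to move; the robot and the scene stay as the last step left them, time stands still between calls to the robot, and variables do not carry over. Pictures are saved under pics/ and viewed, at most 10 in all, crops included, and the job is handed in when it is done.

Besides the shell and the picture viewer there is one more tool, called after "Call:" as name(argument=value, ...) on one line, values as JSON. arm_command: Moves the arm, as the interface text tells. Its arguments: {"type":"object","properties":{"increments":{"type":"array","items":{"type":"object","properties":{"dx":{"type":"number"},"dy":{"type":"number"},"dz":{"type":"number"},"wx":{"type":"number"},"wy":{"type":"number"},"wz":{"type":"number"},"grip":{"type":"number"}}}}},"required":["increments"]}

```bash
mkdir -p pics
cat > h.py <<'E'
import numpy as np, cv2
from workcell import monitor, viewer, job
def shot(n,f):
    c=viewer.get_calibration(n); p,d=viewer.camera(n)
    np.savez(f'{f}.npz',p=p,d=d,view=np.array(c['view']),fovy=c['fovy'],cx=c['cx'],cy=c['cy'],k=np.array(c['dist_coeffs']))
    cv2.imwrite(f'pics/{f}.png',cv2.cvtColor(p,cv2.COLOR_RGB2BGR))
def load(f):
    z=dict(np.load(f'{f}.npz')); fl=200/np.tan(np.radians(float(z['fovy']))/2)
    z['K']=np.array([[fl,0,float(z['cx'])],[0,fl,float(z['cy'])],[0,0,1]]); z['inv']=np.linalg.inv(z['view']); return z
def ray(z,u,v):
    q=cv2.undistortPoints(np.array([[[u,v]]],float),z['K'],z['k'])[0,0]
    return z['inv'][:3,3], z['inv'][:3,:3]@np.array([q[0],-q[1],-1])
def pt(z,u,v):   # by depth
    o,r=ray(z,u,v); return o+r*z['d'][int(v),int(u)]
def onz(z,u,v,h):
    o,r=ray(z,u,v); return o+r*(h-o[2])/r[2]
def tri(*a):     # (z,u,v)...
    A=0;b=0
    for z,u,v in a:
        o,r=ray(z,u,v); r=r/np.linalg.norm(r); P=np.eye(3)-np.outer(r,r); A=A+P; b=b+P@o
    return np.linalg.solve(A,b)
def cloud(z):
    v,u=np.mgrid[0:400,0:640]
    q=cv2.undistortPoints(np.stack([u,v],-1).reshape(-1,1,2).astype(float),z['K'],z['k'])[:,0]
    c=np.c_[q[:,0],-q[:,1],-np.ones(len(q))]*z['d'].reshape(-1,1)
    return (c@z['inv'][:3,:3].T+z['inv'][:3,3]).reshape(400,640,3)
E
python3 - <<'E'
from h import *
np.set_printoptions(precision=3,suppress=True)
print(monitor.get_obs())
for n in('scene','side'):
    shot(n,n+'0'); z=load(n+'0'); print(n,z['inv'],z['K'][0,0],z['k'])
a=[cv2.imread(f'pics/{n}0.png') for n in('scene','side')]
E
```

```text
{'clock': 0.0, 'joint_pos': array([1.32 , 0.241, 0.004, 1.335, 0.   , 1.571]), 'joint_vel': array([-0.001,  0.001, -0.001,  0.001, -0.   ,  0.   ]), 'tau': array([  0.   , -37.232,  25.241,   0.017,  -0.   ,  -0.   ]), 'eef_pos': array([0.124, 0.484, 0.23 ]), 'tool_rot': array([ 0.125,  0.992, -0.001, -0.   ]), 'ft_force': array([ 0.348, -0.283,  0.584]), 'ft_torque': array([ 0.012, -0.019,  0.048]), 'grasp_force': 0.0, 'grip_width': 0.08542443627648194}
scene [[ 0.203 -0.543  0.815  1.646]
 [ 0.979  0.112 -0.169 -0.227]
 [ 0.     0.832  0.554  0.912]
 [ 0.     0.     0.     1.   ]] 413.9492124783831 [-0.057  0.     0.     0.     0.   ]
side [[ 0.84   0.302 -0.45   0.027]
 [-0.542  0.448 -0.711 -0.868]
 [-0.013  0.841  0.541  0.87 ]
 [ 0.     0.     0.     1.   ]] 490.79470421391227 [-0.072  0.     0.     0.     0.   ]
```

View pics/scene0.png

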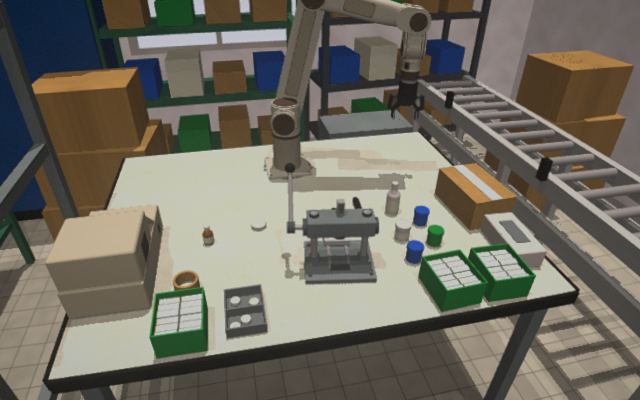

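View pics/side0.png

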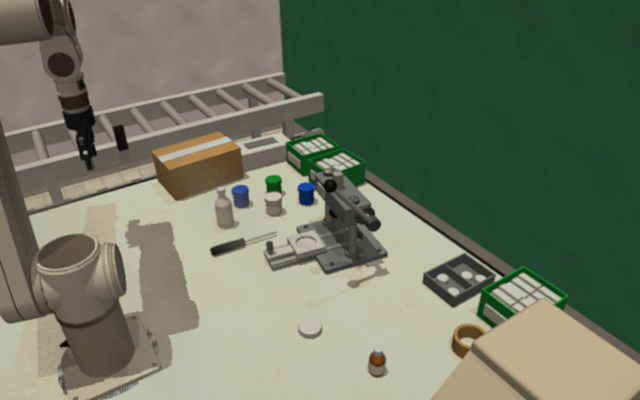

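The scene view shows the press at (340,245), white squat jar at (402,231), blue jars at (421,215) and (414,252), a green jar at (435,235), the tall bottle at (392,200) and the spare lid at (258,225). The side view shows the white jar at (273,204), nest at (305,241) and knob at (269,250). The white squat lidded one fits the description. I'll confirm it with an enlarged crop.

Run:
```python
from h import *
a=cv2.imread('pics/scene0.png')[185:285,270:450]; b=cv2.imread('pics/side0.png')[160:280,205:405]
a=cv2.resize(a,None,fx=4,fy=4,interpolation=cv2.INTER_CUBIC)[:, :720]; b=cv2.resize(b,(800,480),interpolation=cv2.INTER_CUBIC)
cv2.imwrite('pics/c1.png',b); cv2.imwrite('pics/c2.png',a)
```

```text
(no output)
```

View pics/c1.png

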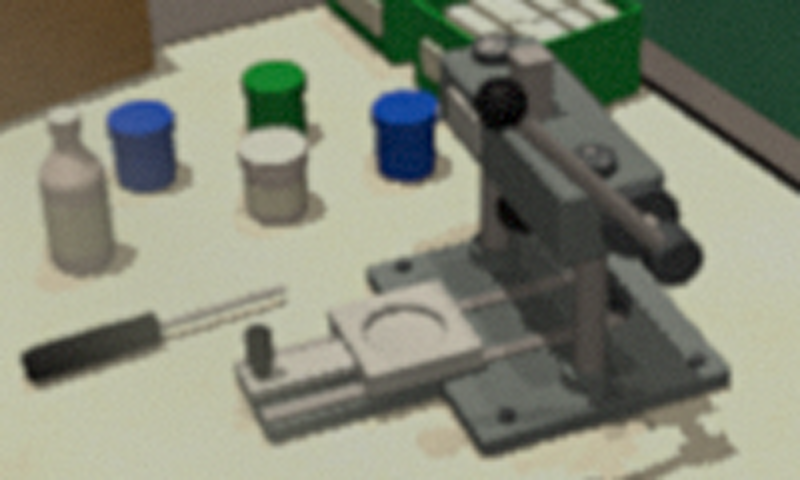

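View pics/c2.png

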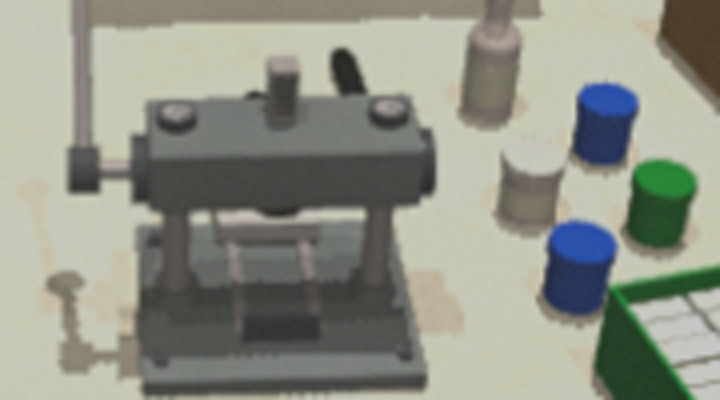

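The crop confirms it: the white jar with ribbed lid has its lid-top centre at crop (273,144) = side (273.3,196), and at scene (403.3,223). Its neighbours are blue and green. The nest rim centre is at side (306.3,243.3), the knob at (269.5,247.5) and the ball at (330,185.5).

Run:
```python
from h import *
np.set_printoptions(precision=4,suppress=True)
s=load('side0'); c=load('scene0')
print('lid tri',tri((s,273.3,196),(c,403.3,223)),'depth',pt(s,273,196),pt(c,403,223))
print('nest',onz(s,306.3,243.3,.04),pt(s,306,243),'knob top',pt(s,269,243),onz(s,269.5,242,.068))
print('ball',pt(s,330,185))
P=cloud(s);Q=cloud(c)
def circ(P,x,y,z0,z1,r=.06):
    m=(abs(P[...,0]-x)<r)&(abs(P[...,1]-y)<r)&(P[...,2]>z0)&(P[...,2]<z1)&(np.linalg.norm(P[...,:2]-[x,y],axis=-1)<r); return P[m]
L=tri((s,273.3,196),(c,403.3,223))
for p in(P,Q):
    k=circ(p,L[0],L[1],.054,.07,.045); print('lid top pts',len(k),k.min(0),k.max(0),k.mean(0),np.median(k[:,2]))
# crosshead top
n=onz(s,306.3,243.3,.04)
for p in(P,Q):
    m=(abs(p[...,2]-.19)<.006)&(np.hypot(p[...,0]-n[0]-.1,p[...,1]-n[1])<.25); k=p[m][:,:2].astype(np.float32)
    print('cross',len(k),cv2.minAreaRect(k), p[m][:,2].mean())
    m=(abs(p[...,2]-.04)<.006)&(np.hypot(p[...,0]-n[0],p[...,1]-n[1])<.07); k=p[m][:,:2].astype(np.float32)
    if len(k)>5: print('block',len(k),cv2.minAreaRect(k))
    m=(abs(p[...,2]-.018)<.005)&(np.hypot(p[...,0]-n[0]-.1,p[...,1]-n[1])<.2); k=p[m][:,:2].astype(np.float32)
    if len(k)>5: print('base',len(k),cv2.minAreaRect(k))
```

```text
lid tri [0.5891 0.3135 0.062 ] depth [0.5897 0.3161 0.0596] [0.585  0.3149 0.0596]
nest [0.5638 0.073  0.04  ] [0.5689 0.0835 0.0322] knob top [0.4613 0.0945 0.071 ] [0.4661 0.1012 0.068 ]
ball [ 0.5442 -0.0789  0.3091]
lid top pts 156 [0.5579 0.2855 0.054 ] [0.6133 0.342  0.0636] [0.5858 0.3117 0.0594] 0.05969740877955271
lid top pts 138 [0.5634 0.2859 0.0543] [0.6188 0.3392 0.0648] [0.5931 0.3116 0.059 ] 0.05901977380620971
cross 679 ((0.6675662398338318, 0.03773670643568039), (0.2650874853134155, 0.07752276211977005), 80.45752716064453) 0.18923588602606783
block 453 ((0.5555155277252197, 0.08195699006319046), (0.09126987308263779, 0.10659537464380264), 80.60585021972656)
base 2297 ((0.6159172058105469, 0.07046045362949371), (0.22943827509880066, 0.30434444546699524), 78.86283874511719)
cross 978 ((0.6731001138687134, 0.037811681628227234), (0.26667124032974243, 0.0789412334561348), 80.5949935913086) 0.1896304410488222
block 96 ((0.6000238656997681, 0.0724581778049469), (0.08112238347530365, 0.02695465087890625), 78.04830932617188)
base 2098 ((0.6722286939620972, 0.06077601760625839), (0.22091586887836456, 0.1955864429473877), 80.9059066772461)
```

```bash
cat >> h.py <<'E'
from scipy.spatial.transform import Rotation as R
def go(p,yaw=None,Rt=None):
    """increments to world pose; yaw = heading of tool x (tool down)"""
    o=monitor.get_obs(); T=R.from_quat(o['tool_rot'])
    if yaw is not None: Rt=R.from_matrix(np.c_[[np.cos(yaw),np.sin(yaw),0],[np.sin(yaw),-np.cos(yaw),0],[0,0,-1]])
    w=(T.inv()*Rt).as_rotvec() if Rt is not None else np.zeros(3)
    print('d cm',np.round(T.inv().apply(np.array(p)-o['eef_pos'])*100,2),'w',np.round(w,3),'deg',np.degrees(np.linalg.norm(w)).round(1))
E
python3 - <<'E'
from h import *
np.set_printoptions(precision=3,suppress=True)
o=monitor.get_obs();T=R.from_quat(o['tool_rot'])
c=viewer.get_calibration('wrist');V=np.linalg.inv(np.array(c['view']))
print(c['fovy'],c['cx'],c['cy'],c['dist_coeffs']);print('cam in tool',T.inv().apply(V[:3,3]-o['eef_pos']));print(T.inv().as_matrix()@V[:3,:3])
for yaw in (np.pi-.165,-.165,np.pi/2-.165): go([.53,.2,.33],yaw)
E
```

```text
66.28625414501407 319.7783086558124 198.8256705418815 [-0.009  0.     0.     0.     0.   ]
cam in tool [ 0.081 -0.    -0.141]
[[-0.001  0.948  0.318]
 [ 1.     0.001  0.001]
 [ 0.     0.318 -0.948]]
d cm [-46.38 -17.43  -9.92] w [-0.002 -0.    -0.086] deg 4.9
d cm [-46.38 -17.43  -9.92] w [-0.     0.003  3.056] deg 175.1
d cm [-46.38 -17.43  -9.92] w [-0.002  0.001  1.485] deg 85.1
```

Run:
```python
from h import *
np.set_printoptions(precision=3,suppress=True)
s=load('side0'); c=load('scene0')
f=lambda u,v:(205+u/4,160+v/4); g=lambda u,v:(270+u/4,185+v/4)
for n,a,b in [('blue1',(141,117),(607,100)),('green',(274,77),(663,175)),('blue2',(406,107),(581,242))]:
    print(n,tri((s,*f(*a)),(c,*g(*b))))
print('bottle neck',onz(s,*f(64,118),.13),'bottle base',onz(s,*f(80,262),0)); print('driver tip',onz(s,*f(285,292),.01),onz(s,*f(160,330),.01),onz(s,*f(30,370),.015))
```

```text
blue1 [0.522 0.413 0.058]
green [0.641 0.41  0.06 ]
blue2 [0.707 0.308 0.058]
bottle neck [0.431 0.331 0.13 ] bottle base [0.428 0.334 0.   ]
driver tip [0.535 0.199 0.01 ] [0.438 0.209 0.01 ] [0.339 0.211 0.015]
```

Call:
arm_command(increments=[{"dx": -5, "dy": -2, "dz": -2, "wz": -0.086}, {"dx": -10, "dy": -4, "dz": -5, "wz": -0.086}, {"dx": -15, "dy": -6, "dz": -8, "wz": -0.086}, {"dx": -20, "dy": -8, "dz": -10, "wz": -0.086}, {"dx": -25, "dy": -10, "dz": -10, "wz": -0.086}, {"dx": -30, "dy": -12, "dz": -10, "wz": -0.086}, {"dx": -35, "dy": -14, "dz": -10, "wz": -0.086}, {"dx": -40, "dy": -16, "dz": -10, "wz": -0.086}, {"dx": -43, "dy": -17.4, "dz": -10, "wz": -0.086}, {"dx": -43, "dy": -17.4, "dz": -10, "wz": -0.086}])

```text
validation failed for argument at $.in...
```

Call:
arm_command(increments=[{"dx": -5, "dy": -2, "dz": -2, "wx": 0, "wy": 0, "wz": -0.086, "grip": 8.5}, {"dx": -10, "dy": -4, "dz": -5, "wx": 0, "wy": 0, "wz": -0.086, "grip": 8.5}, {"dx": -15, "dy": -6, "dz": -8, "wx": 0, "wy": 0, "wz": -0.086, "grip": 8.5}, {"dx": -20, "dy": -8, "dz": -10, "wx": 0, "wy": 0, "wz": -0.086, "grip": 8.5}, {"dx": -25, "dy": -10, "dz": -10, "wx": 0, "wy": 0, "wz": -0.086, "grip": 8.5}, {"dx": -30, "dy": -12, "dz": -10, "wx": 0, "wy": 0, "wz": -0.086, "grip": 8.5}, {"dx": -35, "dy": -14, "dz": -10, "wx": 0, "wy": 0, "wz": -0.086, "grip": 8.5}, {"dx": -40, "dy": -16, "dz": -10, "wx": 0, "wy": 0, "wz": -0.086, "grip": 8.5}, {"dx": -43, "dy": -17.4, "dz": -10, "wx": 0, "wy": 0, "wz": -0.086, "grip": 8.5}, {"dx": -43, "dy": -17.4, "dz": -10, "wx": 0, "wy": 0, "wz": -0.086, "grip": 8.5}])

```text
clock: 1.1
eef_pos: [0.4994, 0.2067, 0.3305]
tool_rot: [0.084, 0.997, -0.0, -0.0]
ft_force: [0.9, 0.9, 0.5]
grip_width: 0.0849
grasp_force: 0.0
```

Run:
```python
from h import *
print(monitor.get_obs()['eef_pos'],monitor.get_obs()['joint_vel'].round(3))
shot('wrist','w1')
a=cv2.imread('pics/w1.png'); cv2.imwrite('pics/w1b.png',cv2.resize(a,(800,500)))
```

```text
[0.49943079 0.20665609 0.33053347] [-0.538  0.346  0.477  0.139  0.017 -0.543]
```

View pics/w1b.png

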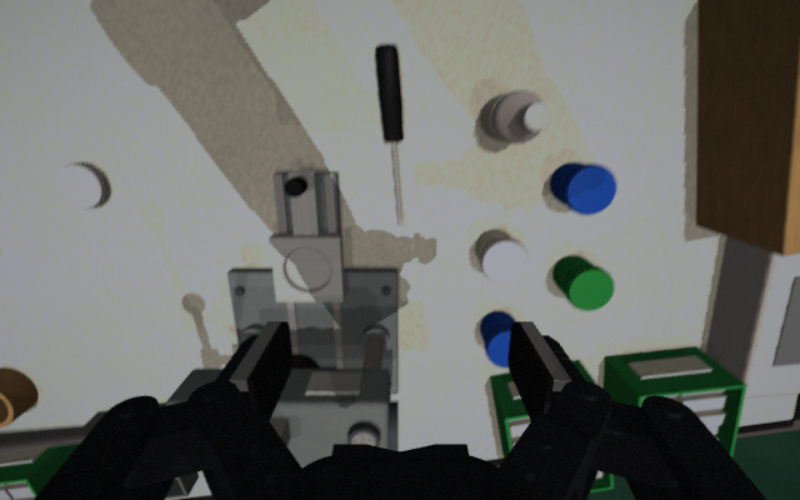

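The wrist view shows the knob at (297,186), nest circle centre at (308,269), jar lid top at (504,260) and screwdriver tip at (401,222), all in the 1.25x picture. I'll measure from a settled shot as well.

Run:
```python
from h import *
np.set_printoptions(precision=4,suppress=True)
shot('wrist','w2'); o=monitor.get_obs(); print(o['eef_pos'],o['joint_vel'].max())
for f in('w1','w2'):
    z=load(f);P=cloud(z);x,y,h=P[...,0],P[...,1],P[...,2]
    m=(np.hypot(x-.589,y-.313)<.05)&(h>.055)&(h<.066); k=P[m][:,:2].astype(np.float32); print(f,'lid',len(k),np.median(P[m][:,2]),k.mean(0),cv2.minEnclosingCircle(k))
    m=(np.hypot(x-.566,y-.076)<.062)&(h>.0365)&(h<.046); k=P[m][:,:2].astype(np.float32); print('block',len(k),np.median(P[m][:,2]),cv2.minAreaRect(k))
    m2=(np.hypot(x-.566,y-.076)<.035)&(h>.026)&(h<.036); k=P[m2]; print('floor',len(k),np.median(k[:,2]),k.mean(0), cv2.minEnclosingCircle(k[:,:2].astype(np.float32)))
    m=(np.hypot(x-.463,y-.094)<.05)&(h>.06)&(h<.075); k=P[m]; print('knob',len(k),k.mean(0))
    m=(h>.18)&(h<.2)&(x>.5)&(x<.75)&(abs(y)<.15); k=P[m]; print('cross',len(k), cv2.minAreaRect(k[:,:2].astype(np.float32)) if len(k) else '')
print('tri lid',)
a=cv2.imread('pics/w2.png')[130:290,170:450]; cv2.imwrite('pics/w2c.png',cv2.resize(a,None,fx=2.8,fy=2.8,interpolation=cv2.INTER_CUBIC))
```

```text
[0.5002 0.206  0.3297] 0.06606432843722304
w1 lid 1046 0.0585805717364222 [0.5897 0.3138] ((0.5903741121292114, 0.3138538897037506), 0.027671290561556816)
block 1843 0.03871284674920017 ((0.5680426955223083, 0.079628124833107), (0.08469828218221664, 0.08378998935222626), 80.2838363647461)
floor 1003 0.03091294351269086 [0.5702 0.078  0.031 ] ((0.5695436596870422, 0.07930303364992142), 0.028974339365959167)
knob 189 [0.4648 0.0983 0.0663]
cross 3335 ((0.6731061339378357, 0.05640978366136551), (0.18982850015163422, 0.07643365859985352), 80.51622009277344)
w2 lid 1064 0.05853815650673941 [0.5894 0.3138] ((0.5902715921401978, 0.3140814006328583), 0.027678029611706734)
block 1864 0.03875098848565853 ((0.5683507323265076, 0.07961316406726837), (0.08474815636873245, 0.08409874886274338), 80.36870574951172)
floor 1015 0.030901443507539927 [0.5701 0.078  0.031 ] ((0.5697989463806152, 0.07839177548885345), 0.02875511534512043)
knob 192 [0.465  0.0981 0.0661]
cross 3547 ((0.673292875289917, 0.057227496057748795), (0.1915900856256485, 0.07645105570554733), 80.5613021850586)
tri lid
```

View pics/w2c.png

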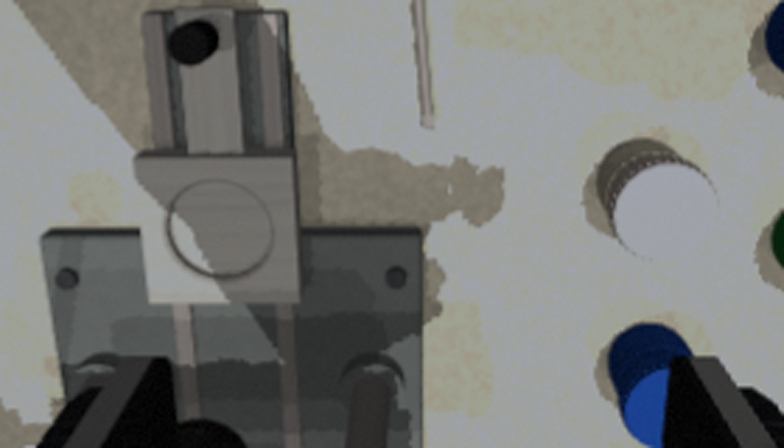

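The crop shows the nest circle at (220,228), lid at (664,212) and knob at (194,42). From the depth data: jar at (0.590, 0.314) with its top at about 0.059, nest at (0.568, 0.0795), press yaw -0.166. The knob checks out to within 1.5 mm.

Run:
```python
from h import *
go([.590,.314,.12],np.pi-.166); go([.590,.314,.031],np.pi-.166)
```

```text
d cm [-7.03 12.21 20.94] w [-0.002 -0.001 -0.005] deg 0.3
d cm [-7.04 12.23 29.84] w [-0.002 -0.001 -0.005] deg 0.3
```

Call:
arm_command(increments=[{"dx": -2, "dy": 4, "dz": 2, "wx": 0, "wy": 0, "wz": 0, "grip": 8.5}, {"dx": -4, "dy": 7, "dz": 5, "wx": 0, "wy": 0, "wz": 0, "grip": 8.5}, {"dx": -6, "dy": 10, "dz": 9, "wx": 0, "wy": 0, "wz": 0, "grip": 8.5}, {"dx": -7, "dy": 12.2, "dz": 12, "wx": 0, "wy": 0, "wz": 0, "grip": 8.5}, {"dx": -7, "dy": 12.2, "dz": 16, "wx": 0, "wy": 0, "wz": 0, "grip": 8.5}, {"dx": -7, "dy": 12.2, "dz": 18, "wx": 0, "wy": 0, "wz": 0, "grip": 8.5}, {"dx": -7, "dy": 12.2, "dz": 20, "wx": 0, "wy": 0, "wz": 0, "grip": 8.5}, {"dx": -7, "dy": 12.2, "dz": 20, "wx": 0, "wy": 0, "wz": 0, "grip": 8.5}, {"dx": -7, "dy": 12.2, "dz": 20, "wx": 0, "wy": 0, "wz": 0, "grip": 8.5}, {"dx": -7, "dy": 12.2, "dz": 20, "wx": 0, "wy": 0, "wz": 0, "grip": 8.5}])

```text
clock: 2.2
eef_pos: [0.5871, 0.3187, 0.1331]
tool_rot: [0.082, 0.997, 0.001, 0.001]
ft_force: [-0.2, 0.3, 0.6]
grip_width: 0.0849
grasp_force: 0.0
```

Run:
```python
from h import *
np.set_printoptions(precision=4,suppress=True)
shot('wrist','w3'); o=monitor.get_obs(); print(o['eef_pos'],o['joint_vel'].max())
z=load('w3');P=cloud(z);x,y,h=P[...,0],P[...,1],P[...,2]
m=(np.hypot(x-.59,y-.314)<.04)&(h>.055)&(h<.066); k=P[m][:,:2].astype(np.float32)
if len(k):print('lid',len(k),np.median(P[m][:,2]),k.mean(0),cv2.minEnclosingCircle(k))
go([.590,.314,.031],np.pi-.166)
```

```text
[0.5873 0.3186 0.1333] -0.0007275803534704515
lid 3726 0.05863900311518863 [0.5891 0.3149] ((0.5906983613967896, 0.3147275745868683), 0.027923543006181717)
d cm [-0.32 -0.43 10.23] w [0.002 0.003 0.001] deg 0.2
```

Call:
arm_command(increments=[{"dx": -0.2, "dy": -0.4, "dz": 2, "wx": 0, "wy": 0, "wz": 0, "grip": 8.5}, {"dx": -0.3, "dy": -0.4, "dz": 5, "wx": 0, "wy": 0, "wz": 0, "grip": 8.5}, {"dx": -0.3, "dy": -0.4, "dz": 8, "wx": 0, "wy": 0, "wz": 0, "grip": 8.5}, {"dx": -0.3, "dy": -0.4, "dz": 10.2, "wx": 0, "wy": 0, "wz": 0, "grip": 8.5}, {"dx": -0.3, "dy": -0.4, "dz": 10.2, "wx": 0, "wy": 0, "wz": 0, "grip": 8.5}, {"dx": -0.3, "dy": -0.4, "dz": 10.2, "wx": 0, "wy": 0, "wz": 0, "grip": 8.5}, {"dx": -0.3, "dy": -0.4, "dz": 10.2, "wx": 0, "wy": 0, "wz": 0, "grip": 4.5}, {"dx": -0.3, "dy": -0.4, "dz": 10.2, "wx": 0, "wy": 0, "wz": 0, "grip": 4.5}, {"dx": -0.3, "dy": -0.4, "dz": 10.2, "wx": 0, "wy": 0, "wz": 0, "grip": 4.5}, {"dx": -0.3, "dy": -0.4, "dz": 10.2, "wx": 0, "wy": 0, "wz": 0, "grip": 4.5}])

```text
clock: 3.25
eef_pos: [0.5903, 0.3144, 0.032]
tool_rot: [0.082, 0.997, 0.001, 0.002]
ft_force: [-0.2, 0.5, 5.8]
grip_width: 0.0523
grasp_force: 62.1
```

Call:
arm_command(increments=[{"dx": 0, "dy": 0, "dz": 0, "wx": 0, "wy": 0, "wz": 0, "grip": 4.5}, {"dx": 0, "dy": 0, "dz": 0, "wx": 0, "wy": 0, "wz": 0, "grip": 4.5}, {"dx": 0, "dy": 0, "dz": 0, "wx": 0, "wy": 0, "wz": 0, "grip": 4.5}, {"dx": 0, "dy": 0, "dz": 0, "wx": 0, "wy": 0, "wz": 0, "grip": 4.5}])

```text
clock: 3.65
eef_pos: [0.5903, 0.3144, 0.0319]
tool_rot: [0.082, 0.997, 0.001, 0.002]
ft_force: [0.1, 1.4, 6.0]
grip_width: 0.0523
grasp_force: 62.1
```

Call:
arm_command(increments=[{"dx": 0, "dy": 0, "dz": -3, "wx": 0, "wy": 0, "wz": 0, "grip": 4.5}, {"dx": 0, "dy": 0, "dz": -7, "wx": 0, "wy": 0, "wz": 0, "grip": 4.5}, {"dx": -0.2, "dy": -2, "dz": -9, "wx": 0, "wy": 0, "wz": 0, "grip": 4.5}, {"dx": -0.5, "dy": -6, "dz": -9, "wx": 0, "wy": 0, "wz": 0, "grip": 4.5}, {"dx": -0.8, "dy": -10, "dz": -9, "wx": 0, "wy": 0, "wz": 0, "grip": 4.5}, {"dx": -1.1, "dy": -14, "dz": -9, "wx": 0, "wy": 0, "wz": 0, "grip": 4.5}, {"dx": -1.4, "dy": -18, "dz": -9, "wx": 0, "wy": 0, "wz": 0, "grip": 4.5}, {"dx": -1.7, "dy": -21.5, "dz": -9, "wx": 0, "wy": 0, "wz": 0, "grip": 4.5}, {"dx": -1.8, "dy": -23.6, "dz": -9, "wx": 0, "wy": 0, "wz": 0, "grip": 4.5}, {"dx": -1.8, "dy": -23.6, "dz": -9, "wx": 0, "wy": 0, "wz": 0, "grip": 4.5}])

```text
clock: 4.65
eef_pos: [0.5673, 0.0747, 0.1197]
tool_rot: [0.085, 0.996, -0.0, -0.0]
ft_force: [0.3, 0.5, -1.0]
grip_width: 0.0521
grasp_force: 63.3
```

Call:
arm_command(increments=[{"dx": 0, "dy": 0, "dz": 0, "wx": 0, "wy": 0, "wz": 0, "grip": 4.5}, {"dx": 0, "dy": 0, "dz": 0, "wx": 0, "wy": 0, "wz": 0, "grip": 4.5}, {"dx": 0, "dy": 0, "dz": 0, "wx": 0, "wy": 0, "wz": 0, "grip": 4.5}, {"dx": 0, "dy": 0, "dz": 0, "wx": 0, "wy": 0, "wz": 0, "grip": 4.5}, {"dx": 0, "dy": 0, "dz": 0, "wx": 0, "wy": 0, "wz": 0, "grip": 4.5}])

```text
clock: 5.15
eef_pos: [0.5679, 0.0785, 0.1192]
tool_rot: [0.082, 0.997, -0.0, -0.0]
ft_force: [0.5, 0.2, -1.4]
grip_width: 0.0522
grasp_force: 63.3
```

Run:
```python
from h import *
np.set_printoptions(precision=4,suppress=True)
shot('wrist','w4'); o=monitor.get_obs(); print(o['eef_pos'],o['tool_rot'],abs(o['joint_vel']).max(),o['ft_force'])
z=load('w4');P=cloud(z);x,y,h=P[...,0],P[...,1],P[...,2]
e=o['eef_pos']
m=(np.hypot(x-e[0],y-e[1])<.04)&(h>e[2]+.018)&(h<e[2]+.036); k=P[m]
print('lid',len(k),np.median(k[:,2]),k.mean(0),cv2.minEnclosingCircle(k[:,:2].astype(np.float32)))
q=np.linalg.lstsq(np.c_[k[:,:2],np.ones(len(k))],k[:,2],rcond=None)[0]; print('lid slope',q[:2])
m=(np.hypot(x-.568,y-.0795)<.062)&(h>.036)&(h<.046); k=P[m]; print('block',len(k),cv2.minAreaRect(k[:,:2].astype(np.float32)) if len(k)>4 else '')
go([.5688,.0792,.064],np.pi-.166)
a=cv2.imread('pics/w4.png'); cv2.imwrite('pics/w4b.png',a)
```

```text
[0.5678 0.0783 0.1192] [ 0.0818  0.9966 -0.     -0.0001] 0.00444611656834137 [ 0.1403 -0.1629 -0.9356]
lid 12517 0.14610608431225786 [0.5643 0.0788 0.146 ] ((0.5619387626647949, 0.07936888933181763), 0.03957147151231766)
lid slope [ 0.0406 -0.0015]
block 4970 ((0.5647738575935364, 0.08081772923469543), (0.08444911241531372, 0.07646285742521286), 80.20943450927734)
d cm [-0.08  0.1   5.52] w [-0.    -0.     0.002] deg 0.1
```

View pics/w4.png

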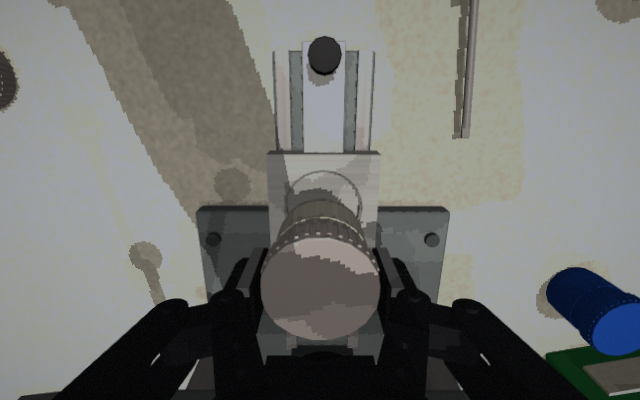

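The picture shows the jar upright in the fingers, lid at (320,287), with the nest rim behind it at (323,200).

Run:
```python
from h import *
np.set_printoptions(precision=4,suppress=True)
z=load('w4');P=cloud(z);x,y,h=P[...,0],P[...,1],P[...,2]
m=(np.hypot(x-.568,y-.0785)<.031)&(abs(h-.147)<.003); k=P[m]
for _ in range(3):
    q=np.linalg.lstsq(np.c_[k[:,:2],np.ones(len(k))],k[:,2],rcond=None)[0]; r=k[:,2]-k[:,:2]@q[:2]-q[2]; k=k[abs(r)<.0006]
print(len(k),q[:2],k.mean(0),cv2.minEnclosingCircle(k[:,:2].astype(np.float32)))
# nest/block in press axes, front edge & sides
X=np.array([.986,-.165]);Y=np.array([.165,.986])
m=(np.hypot(x-.568,y-.0795)<.07)&(abs(h-.039)<.002); b=P[m][:,:2]; a,c=b@X,b@Y
print('block x front',np.percentile(a,[0,.5]),'y',np.percentile(c,[0,.5,99.5,100]))
print('nest guess',np.array([.5688,.0792])@X-.042,np.array([.5688,.0792])@Y)
w=load('w2');p=cloud(w);m=(np.hypot(p[...,0]-.568,p[...,1]-.0795)<.07)&(abs(p[...,2]-.039)<.002); b=p[m][:,:2]; a,c=b@X,b@Y
print('w2 x',np.percentile(a,[0,.5,99.5,100]),'y',np.percentile(c,[0,.5,99.5,100]))
```

```text
7223 [0.0032 0.01  ] [0.5667 0.0783 0.1462] ((0.5658978223800659, 0.07889615744352341), 0.030176106840372086)
block x front [0.5054 0.5058] y [0.1307 0.1311 0.2147 0.2151]
nest guess 0.5057687999999999 0.17194320000000002
w2 x [0.5052 0.5056 0.5885 0.5888] y [0.1298 0.1305 0.2143 0.2146]
```

Call:
arm_command(increments=[{"dx": -0.12, "dy": 0.12, "dz": 1, "wx": 0, "wy": 0, "wz": 0, "grip": 4.5}, {"dx": -0.12, "dy": 0.12, "dz": 2.5, "wx": 0, "wy": 0, "wz": 0, "grip": 4.5}, {"dx": -0.12, "dy": 0.12, "dz": 4, "wx": 0, "wy": 0, "wz": 0, "grip": 4.5}, {"dx": -0.12, "dy": 0.12, "dz": 4.4, "wx": 0, "wy": 0, "wz": 0, "grip": 4.5}, {"dx": -0.12, "dy": 0.12, "dz": 4.7, "wx": 0, "wy": 0, "wz": 0, "grip": 4.5}, {"dx": -0.12, "dy": 0.12, "dz": 5, "wx": 0, "wy": 0, "wz": 0, "grip": 4.5}, {"dx": -0.12, "dy": 0.12, "dz": 5.2, "wx": 0, "wy": 0, "wz": 0, "grip": 4.5}, {"dx": -0.12, "dy": 0.12, "dz": 5.4, "wx": 0, "wy": 0, "wz": 0, "grip": 4.5}, {"dx": -0.12, "dy": 0.12, "dz": 5.4, "wx": 0, "wy": 0, "wz": 0, "grip": 4.5}, {"dx": -0.12, "dy": 0.12, "dz": 5.4, "wx": 0, "wy": 0, "wz": 0, "grip": 4.5}])

```text
clock: 6.2
eef_pos: [0.5694, 0.0787, 0.0656]
tool_rot: [0.082, 0.997, 0.0, 0.0]
ft_force: [0.4, 1.0, -0.7]
grip_width: 0.0522
grasp_force: 63.3
```

Call:
arm_command(increments=[{"dx": 0, "dy": 0, "dz": 0.05, "wx": 0, "wy": 0, "wz": 0, "grip": 4.5}, {"dx": 0, "dy": 0, "dz": 0.1, "wx": 0, "wy": 0, "wz": 0, "grip": 4.5}, {"dx": 0, "dy": 0, "dz": 0.1, "wx": 0, "wy": 0, "wz": 0, "grip": 4.5}])

```text
clock: 6.5
eef_pos: [0.5692, 0.0788, 0.0643]
tool_rot: [0.082, 0.997, 0.0, 0.0]
ft_force: [0.3, -0.1, -1.3]
grip_width: 0.0521
grasp_force: 63.3
```

Call:
arm_command(increments=[{"dx": 0, "dy": 0, "dz": 0.06, "wx": 0, "wy": 0, "wz": 0, "grip": 4.5}, {"dx": 0, "dy": 0, "dz": 0.1, "wx": 0, "wy": 0, "wz": 0, "grip": 4.5}, {"dx": 0, "dy": 0, "dz": 0.1, "wx": 0, "wy": 0, "wz": 0, "grip": 4.5}, {"dx": 0, "dy": 0, "dz": 0.1, "wx": 0, "wy": 0, "wz": 0, "grip": 5.5}, {"dx": 0, "dy": 0, "dz": 0.1, "wx": 0, "wy": 0, "wz": 0, "grip": 7}, {"dx": 0, "dy": 0, "dz": 0.1, "wx": 0, "wy": 0, "wz": 0, "grip": 8.5}, {"dx": 0, "dy": 0, "dz": 0.1, "wx": 0, "wy": 0, "wz": 0, "grip": 8.5}, {"dx": 0, "dy": 0, "dz": -1, "wx": 0, "wy": 0, "wz": 0, "grip": 8.5}, {"dx": 0, "dy": 0, "dz": -4, "wx": 0, "wy": 0, "wz": 0, "grip": 8.5}, {"dx": 0, "dy": 0, "dz": -9, "wx": 0, "wy": 0, "wz": 0, "grip": 8.5}])

```text
clock: 7.5
eef_pos: [0.5666, 0.0784, 0.1525]
tool_rot: [0.082, 0.997, -0.001, -0.004]
ft_force: [0.5, -0.1, 0.9]
grip_width: 0.085
grasp_force: 0.0
```

Call:
arm_command(increments=[{"dx": 4, "dy": 0, "dz": -4, "wx": 0, "wy": 0, "wz": 0, "grip": 8.5}, {"dx": 8, "dy": 0, "dz": -7, "wx": 0, "wy": 0, "wz": 0, "grip": 8.5}, {"dx": 8, "dy": 0, "dz": -7, "wx": 0, "wy": 0, "wz": 0, "grip": 8.5}, {"dx": 8, "dy": 0, "dz": -7, "wx": 0, "wy": 0, "wz": 0, "grip": 8.5}, {"dx": 8, "dy": 0, "dz": -7, "wx": 0, "wy": 0, "wz": 0, "grip": 8.5}, {"dx": 8, "dy": 0, "dz": -7, "wx": 0, "wy": 0, "wz": 0, "grip": 8.5}])

```text
clock: 8.1
eef_pos: [0.4905, 0.0916, 0.2229]
tool_rot: [0.083, 0.997, -0.0, -0.001]
ft_force: [-0.7, 0.4, -0.4]
grip_width: 0.0851
grasp_force: 0.0
```

```bash
cat > chk.py <<'E'
from h import *
import sys
np.set_printoptions(precision=4,suppress=True)
f=sys.argv[1]; shot('wrist',f); o=monitor.get_obs(); print(o['eef_pos'],abs(o['joint_vel']).max(),o['ft_force'])
z=load(f);P=cloud(z);x,y,h=P[...,0],P[...,1],P[...,2]
X=np.array([.986,-.165]);Y=np.array([.165,.986]);a=P[...,:2]@X;c=P[...,:2]@Y
n=[.5474,.1722]
m=(h>.085)&(h<.1)&(abs(c-n[1])<.04)&(a>n[0]-.04)&(a<n[0]+.15); k=P[m]; k=k[abs(k[:,2]-np.median(k[:,2]))<.003]
print('lid',len(k),np.median(k[:,2]),'press',(k[:,:2]@X).mean(),(k[:,:2]@Y).mean(),'box',(k[:,:2]@X).min(),(k[:,:2]@X).max(),(k[:,:2]@Y).min(),(k[:,:2]@Y).max())
print('slope',np.linalg.lstsq(np.c_[k[:,:2],np.ones(len(k))],k[:,2],rcond=None)[0][:2])
m=(abs(h-.039)<.002)&(abs(c-n[1])<.06)&(a>n[0]-.07)&(a<n[0]+.15);print('block x',np.percentile(a[m],[0,.5,99.5]),'y',np.percentile(c[m],[.5,99.5]))
m=(h>.062)&(h<.072)&(abs(c-n[1])<.03)&(a<n[0]-.04)&(a>.4); k=P[m]; print('knob',len(k),k.mean(0))
E
python3 chk.py w5
```

```text
[0.4905 0.0916 0.2227] 0.00388697925308862 [-0.387  -0.3737  0.2075]
lid 1972 0.09073440408818759 press 0.5472915541124854 0.1714305115006782 box 0.5218725726022695 0.5750808966153865 0.14424204229024074 0.19863759322806493
slope [ 0.0095 -0.0016]
block x [0.5053 0.5055 0.5885] y [0.1308 0.2143]
knob 314 [0.465  0.0975 0.0665]
```

The jar is seated: lid top level at the right height and 1 mm off the nest centre. Next I'll grip the slide knob.

Run:
```python
from h import *
go([.465,.0972,.040],np.pi-.166)
```

```text
d cm [ 2.56  0.16 18.28] w [-0.001 -0.002  0.001] deg 0.2
```

Call:
arm_command(increments=[{"dx": 2.6, "dy": 0.2, "dz": 4, "wx": 0, "wy": 0, "wz": 0, "grip": 6}, {"dx": 2.6, "dy": 0.2, "dz": 8, "wx": 0, "wy": 0, "wz": 0, "grip": 6}, {"dx": 2.6, "dy": 0.2, "dz": 12, "wx": 0, "wy": 0, "wz": 0, "grip": 6}, {"dx": 2.6, "dy": 0.2, "dz": 15, "wx": 0, "wy": 0, "wz": 0, "grip": 6}, {"dx": 2.6, "dy": 0.2, "dz": 17, "wx": 0, "wy": 0, "wz": 0, "grip": 6}, {"dx": 2.6, "dy": 0.2, "dz": 18.2, "wx": 0, "wy": 0, "wz": 0, "grip": 6}, {"dx": 2.6, "dy": 0.2, "dz": 18.2, "wx": 0, "wy": 0, "wz": 0, "grip": 6}, {"dx": 2.6, "dy": 0.2, "dz": 18.2, "wx": 0, "wy": 0, "wz": 0, "grip": 1}, {"dx": 2.6, "dy": 0.2, "dz": 18.2, "wx": 0, "wy": 0, "wz": 0, "grip": 1}, {"dx": 2.6, "dy": 0.2, "dz": 18.2, "wx": 0, "wy": 0, "wz": 0, "grip": 1}])

```text
clock: 9.15
eef_pos: [0.4659, 0.098, 0.0432]
tool_rot: [0.082, 0.997, -0.0, 0.001]
ft_force: [-1.9, -0.2, 7.1]
grip_width: 0.0179
grasp_force: 58.4
```

Call:
arm_command(increments=[{"dx": 0, "dy": 0, "dz": 0, "wx": 0, "wy": 0, "wz": 0, "grip": 1}, {"dx": 0, "dy": 0, "dz": 0, "wx": 0, "wy": 0, "wz": 0, "grip": 1}, {"dx": 0, "dy": 0, "dz": 0, "wx": 0, "wy": 0, "wz": 0, "grip": 1}, {"dx": 0, "dy": 0, "dz": 0, "wx": 0, "wy": 0, "wz": 0, "grip": 1}])

```text
clock: 9.55
eef_pos: [0.4659, 0.098, 0.0432]
tool_rot: [0.082, 0.997, 0.0, 0.001]
ft_force: [-0.3, -1.0, 6.1]
grip_width: 0.0181
grasp_force: 58.9
```

Call:
arm_command(increments=[{"dx": -0.4, "dy": 0, "dz": 0, "wx": 0, "wy": 0, "wz": 0, "grip": 1}, {"dx": -1.2, "dy": 0, "dz": 0, "wx": 0, "wy": 0, "wz": 0, "grip": 1}, {"dx": -2.2, "dy": 0, "dz": 0, "wx": 0, "wy": 0, "wz": 0, "grip": 1}, {"dx": -3.2, "dy": 0, "dz": 0, "wx": 0, "wy": 0, "wz": 0, "grip": 1}, {"dx": -4.2, "dy": 0, "dz": 0, "wx": 0, "wy": 0, "wz": 0, "grip": 1}, {"dx": -5.2, "dy": 0, "dz": 0, "wx": 0, "wy": 0, "wz": 0, "grip": 1}, {"dx": -6.2, "dy": 0, "dz": 0, "wx": 0, "wy": 0, "wz": 0, "grip": 1}, {"dx": -7.2, "dy": 0, "dz": 0, "wx": 0, "wy": 0, "wz": 0, "grip": 1}, {"dx": -8, "dy": 0, "dz": 0, "wx": 0, "wy": 0, "wz": 0, "grip": 1}, {"dx": -8.5, "dy": 0, "dz": 0, "wx": 0, "wy": 0, "wz": 0, "grip": 1}])

```text
clock: 10.55
eef_pos: [0.5493, 0.084, 0.0433]
tool_rot: [0.082, 0.997, 0.0, 0.0]
ft_force: [-2.6, -1.2, 8.4]
grip_width: 0.0179
grasp_force: 59.2
```

Call:
arm_command(increments=[{"dx": -0.2, "dy": 0, "dz": 0, "wx": 0, "wy": 0, "wz": 0, "grip": 1}, {"dx": -0.4, "dy": 0, "dz": 0, "wx": 0, "wy": 0, "wz": 0, "grip": 1}, {"dx": -0.6, "dy": 0, "dz": 0, "wx": 0, "wy": 0, "wz": 0, "grip": 1}, {"dx": -0.8, "dy": 0, "dz": 0, "wx": 0, "wy": 0, "wz": 0, "grip": 1}, {"dx": -1, "dy": 0, "dz": 0, "wx": 0, "wy": 0, "wz": 0, "grip": 1}, {"dx": -1, "dy": 0, "dz": 0, "wx": 0, "wy": 0, "wz": 0, "grip": 1}])

```text
clock: 11.15
eef_pos: [0.5591, 0.0823, 0.0433]
tool_rot: [0.082, 0.997, -0.0, 0.001]
ft_force: [-0.7, -1.6, 5.8]
grip_width: 0.018
grasp_force: 59.1
```

Call:
arm_command(increments=[{"dx": -0.1, "dy": 0, "dz": 0, "wx": 0, "wy": 0, "wz": 0, "grip": 1}, {"dx": -0.2, "dy": 0, "dz": 0, "wx": 0, "wy": 0, "wz": 0, "grip": 1}, {"dx": -0.3, "dy": 0, "dz": 0, "wx": 0, "wy": 0, "wz": 0, "grip": 1}, {"dx": -0.3, "dy": 0, "dz": 0, "wx": 0, "wy": 0, "wz": 0, "grip": 1}])

```text
clock: 11.55
eef_pos: [0.5603, 0.0821, 0.0432]
tool_rot: [0.082, 0.997, 0.0, -0.001]
ft_force: [-5.2, -0.9, 9.3]
grip_width: 0.0178
grasp_force: 59.5
```

Call:
arm_command(increments=[{"dx": -0.2, "dy": 0, "dz": 0, "wx": 0, "wy": 0, "wz": 0, "grip": 1}, {"dx": -0.3, "dy": 0, "dz": 0, "wx": 0, "wy": 0, "wz": 0, "grip": 1}, {"dx": -0.4, "dy": 0, "dz": 0, "wx": 0, "wy": 0, "wz": 0, "grip": 1}, {"dx": -0.4, "dy": 0, "dz": 0, "wx": 0, "wy": 0, "wz": 0, "grip": 1}])

```text
clock: 11.95
eef_pos: [0.5603, 0.0821, 0.0432]
tool_rot: [0.082, 0.997, 0.0, -0.005]
ft_force: [-14.0, 1.1, 17.6]
grip_width: 0.0179
grasp_force: 60.3
```

Slide home: it travelled 95.8 mm and the force then rises against the stop. Now release and go above the lever ball.

Call:
arm_command(increments=[{"dx": 0.4, "dy": 0, "dz": 0, "wx": 0, "wy": 0, "wz": 0, "grip": 1}, {"dx": 0.7, "dy": 0, "dz": 0, "wx": 0, "wy": 0, "wz": 0, "grip": 3}, {"dx": 0.7, "dy": 0, "dz": 0, "wx": 0, "wy": 0, "wz": 0, "grip": 5}, {"dx": 0.7, "dy": 0, "dz": 0, "wx": 0, "wy": 0, "wz": 0, "grip": 6}, {"dx": 0.7, "dy": 0, "dz": -2, "wx": 0, "wy": 0, "wz": 0, "grip": 6}, {"dx": 0.7, "dy": 0, "dz": -6, "wx": 0, "wy": 0, "wz": 0, "grip": 6}, {"dx": 2, "dy": 0, "dz": -11, "wx": 0, "wy": 0, "wz": 0, "grip": 6}, {"dx": 4, "dy": 0, "dz": -16, "wx": 0, "wy": 0, "wz": 0, "grip": 6}, {"dx": 6, "dy": 0, "dz": -21, "wx": 0, "wy": 0, "wz": 0, "grip": 6}, {"dx": 8, "dy": 0, "dz": -26, "wx": 0, "wy": 0, "wz": 0, "grip": 6}])

```text
clock: 12.95
eef_pos: [0.4908, 0.0938, 0.2917]
tool_rot: [0.082, 0.997, 0.0, -0.0]
ft_force: [1.3, -0.5, 1.4]
grip_width: 0.0599
grasp_force: 0.0
```

```bash
sed -i 's/n=\[.*/n=[.6432,.1722]/' chk.py
python3 - <<'E'
from h import *
np.set_printoptions(precision=4,suppress=True)
import time
shot('wrist','w6'); o=monitor.get_obs(); print(o['eef_pos'],abs(o['joint_vel']).max())
P=cloud(load('w6'));X=np.array([.986,-.165]);Y=np.array([.165,.986]);a=P[...,:2]@X;c=P[...,:2]@Y;h=P[...,2]
m=(h>.062)&(h<.072)&(abs(c-.1722)<.03)&(a<.6)&(a>.44);k=P[m];print('knob',len(k),k.mean(0) if len(k) else'','X',a[m].mean())
m=(h>.085)&(h<.096)&(abs(c-.1722)<.04)&(a>.58)&(a<.7);print('lid',m.sum(), a[m].min(),c[m].min(),c[m].max())
m=(h>.24)&(h<.33)&(c<.06)&(c>-.03)&(a>.48)&(a<.62);print('ball w',m.sum(),P[m].mean(0) if m.any() else '',P[m].max(0) if m.any() else '')
s=load('side0');Q=cloud(s);B=np.array([.5514,-.0697,.2999]);m=np.linalg.norm(Q-B,axis=-1)<.03;k=Q[m]
from scipy.optimize import least_squares
print(len(k),least_squares(lambda b:np.linalg.norm(k-b,axis=1)-.016,B,loss='soft_l1',f_scale=.002).x)
cam=s['view'][:3,:3]@B+s['view'][:3,3];print('proj',cv2.projectPoints(np.array([[cam[0],-cam[1],-cam[2]]]),np.zeros(3),np.zeros(3),s['K'],s['k'])[0])
go([.49,-.06,.38],np.pi-.166)
E
```

```text
[0.4915 0.0947 0.3006] 0.17579120221883865
knob 181 [0.5588 0.0814 0.0665] X 0.5375606466113784
lid 484 0.6164269778759146 0.14376787019648085 0.19878515465996152
ball w 661 [ 0.5381 -0.0679  0.302 ] [ 0.5425 -0.0605  0.3111]
183 [ 0.5508 -0.0686  0.2987]
proj [[[330.4587 185.8695]]]
d cm [ -2.47 -15.25  -7.99] w [0.005 0.011 0.002] deg 0.7
```

Call:
arm_command(increments=[{"dx": 0, "dy": -1, "dz": -4, "wx": 0, "wy": 0, "wz": 0, "grip": 7}, {"dx": 0, "dy": -3, "dz": -7, "wx": 0, "wy": 0, "wz": 0, "grip": 7}, {"dx": -1, "dy": -6, "dz": -8, "wx": 0, "wy": 0, "wz": 0, "grip": 7}, {"dx": -3, "dy": -9, "dz": -8, "wx": 0, "wy": 0, "wz": 0, "grip": 7}, {"dx": -5, "dy": -12, "dz": -8, "wx": 0, "wy": 0, "wz": 0, "grip": 7}, {"dx": -7, "dy": -14, "dz": -8, "wx": 0, "wy": 0, "wz": 0, "grip": 7}, {"dx": -8.6, "dy": -15.2, "dz": -8, "wx": 0, "wy": 0, "wz": 0, "grip": 7}, {"dx": -8.6, "dy": -15.2, "dz": -8, "wx": 0, "wy": 0, "wz": 0, "grip": 7}, {"dx": -8.6, "dy": -15.2, "dz": -8, "wx": 0, "wy": 0, "wz": 0, "grip": 7}, {"dx": -8.6, "dy": -15.2, "dz": -8, "wx": 0, "wy": 0, "wz": 0, "grip": 7}])

```text
clock: 14.0
eef_pos: [0.5511, -0.0696, 0.37]
tool_rot: [0.082, 0.997, 0.0, -0.0]
ft_force: [-0.7, 0.0, 0.1]
grip_width: 0.0702
grasp_force: 0.0
```

Run:
```python
from h import *
np.set_printoptions(precision=4,suppress=True)
shot('wrist','w7'); o=monitor.get_obs(); print(o['eef_pos'],abs(o['joint_vel']).max())
P=cloud(load('w7'));B=np.array([.5511,-.069,.2995]);k=P[np.linalg.norm(P-B,axis=-1)<.024]
from scipy.optimize import least_squares
print(len(k),k.mean(0),least_squares(lambda b:np.linalg.norm(k-b,axis=1)-.016,B,loss='soft_l1',f_scale=.002).x if len(k)>20 else '')
go([.5511,-.069,.2785],np.pi-.166)
```

```text
[ 0.551  -0.0695  0.3702] 0.006908901226767907
1435 [ 0.5483 -0.0686  0.3091] [ 0.5523 -0.0692  0.2985]
d cm [0.   0.05 9.17] w [ 0.    -0.     0.002] deg 0.1
```

Call:
arm_command(increments=[{"dx": 0, "dy": 0.05, "dz": 3, "wx": 0, "wy": 0, "wz": 0, "grip": 7}, {"dx": 0, "dy": 0.05, "dz": 6, "wx": 0, "wy": 0, "wz": 0, "grip": 7}, {"dx": 0, "dy": 0.05, "dz": 8, "wx": 0, "wy": 0, "wz": 0, "grip": 7}, {"dx": 0, "dy": 0.05, "dz": 9.1, "wx": 0, "wy": 0, "wz": 0, "grip": 7}, {"dx": 0, "dy": 0.05, "dz": 9.1, "wx": 0, "wy": 0, "wz": 0, "grip": 7}, {"dx": 0, "dy": 0.05, "dz": 9.1, "wx": 0, "wy": 0, "wz": 0, "grip": 5}, {"dx": 0, "dy": 0.05, "dz": 9.1, "wx": 0, "wy": 0, "wz": 0, "grip": 2.2}, {"dx": 0, "dy": 0.05, "dz": 9.1, "wx": 0, "wy": 0, "wz": 0, "grip": 2.2}, {"dx": 0, "dy": 0.05, "dz": 9.1, "wx": 0, "wy": 0, "wz": 0, "grip": 2.2}, {"dx": 0, "dy": 0.05, "dz": 9.1, "wx": 0, "wy": 0, "wz": 0, "grip": 2.2}])

```text
clock: 15.05
eef_pos: [0.5523, -0.0687, 0.2809]
tool_rot: [0.082, 0.997, 0.001, 0.002]
ft_force: [-1.1, 3.7, 4.8]
grip_width: 0.0291
grasp_force: 58.8
```

Call:
arm_command(increments=[{"dx": 0, "dy": 0, "dz": 0, "wx": 0, "wy": 0, "wz": 0, "grip": 2.2}, {"dx": 0, "dy": 0, "dz": 0, "wx": 0, "wy": 0, "wz": 0, "grip": 2.2}, {"dx": 0, "dy": 0, "dz": 0, "wx": 0, "wy": 0, "wz": 0, "grip": 2.2}])

```text
clock: 15.35
eef_pos: [0.5522, -0.0687, 0.2808]
tool_rot: [0.082, 0.997, 0.001, 0.002]
ft_force: [-1.1, 4.4, 5.1]
grip_width: 0.0289
grasp_force: 58.8
```

Call:
arm_command(increments=[{"dx": 0.4, "dy": 0, "dz": 0.35, "wx": 0, "wy": 0, "wz": 0, "grip": 2.2}, {"dx": 0.97, "dy": 0, "dz": 0.87, "wx": 0, "wy": 0, "wz": 0, "grip": 2.2}, {"dx": 1.6, "dy": 0, "dz": 1.5, "wx": 0, "wy": 0, "wz": 0, "grip": 2.2}, {"dx": 2.19, "dy": 0, "dz": 2.19, "wx": 0, "wy": 0, "wz": 0, "grip": 2.2}, {"dx": 2.75, "dy": 0, "dz": 2.9, "wx": 0, "wy": 0, "wz": 0, "grip": 2.2}, {"dx": 3.28, "dy": 0, "dz": 3.62, "wx": 0, "wy": 0, "wz": 0, "grip": 2.2}, {"dx": 3.77, "dy": 0, "dz": 4.38, "wx": 0, "wy": 0, "wz": 0, "grip": 2.2}, {"dx": 4.22, "dy": 0, "dz": 5.16, "wx": 0, "wy": 0, "wz": 0, "grip": 2.2}, {"dx": 4.22, "dy": 0, "dz": 5.16, "wx": 0, "wy": 0, "wz": 0, "grip": 2.2}, {"dx": 4.22, "dy": 0, "dz": 5.16, "wx": 0, "wy": 0, "wz": 0, "grip": 2.2}])

```text
clock: 16.35
eef_pos: [0.5102, -0.0616, 0.2291]
tool_rot: [0.082, 0.997, 0.001, 0.001]
ft_force: [-2.4, 4.8, 7.5]
grip_width: 0.0293
grasp_force: 61.1
```

Call:
arm_command(increments=[{"dx": 0.4, "dy": 0, "dz": 0.8, "wx": 0, "wy": 0, "wz": 0, "grip": 2.2}, {"dx": 0.79, "dy": 0, "dz": 1.62, "wx": 0, "wy": 0, "wz": 0, "grip": 2.2}, {"dx": 1.12, "dy": 0, "dz": 2.46, "wx": 0, "wy": 0, "wz": 0, "grip": 2.2}, {"dx": 1.4, "dy": 0, "dz": 3.31, "wx": 0, "wy": 0, "wz": 0, "grip": 2.2}, {"dx": 1.65, "dy": 0, "dz": 4.2, "wx": 0, "wy": 0, "wz": 0, "grip": 2.2}, {"dx": 1.85, "dy": 0, "dz": 5.05, "wx": 0, "wy": 0, "wz": 0, "grip": 2.2}, {"dx": 2, "dy": 0, "dz": 5.9, "wx": 0, "wy": 0, "wz": 0, "grip": 2.2}, {"dx": 2.11, "dy": 0, "dz": 6.83, "wx": 0, "wy": 0, "wz": 0, "grip": 2.2}, {"dx": 2.11, "dy": 0, "dz": 6.83, "wx": 0, "wy": 0, "wz": 0, "grip": 2.2}, {"dx": 2.11, "dy": 0, "dz": 6.83, "wx": 0, "wy": 0, "wz": 0, "grip": 2.2}])

```text
clock: 17.35
eef_pos: [0.491, -0.0584, 0.161]
tool_rot: [0.082, 0.997, 0.001, 0.002]
ft_force: [-0.4, 5.5, 6.5]
grip_width: 0.0292
grasp_force: 63.7
```

```bash
cat > lev.py <<'E'
from h import *
import sys
from scipy.optimize import least_squares
np.set_printoptions(precision=4,suppress=True)
e=monitor.get_obs(); print(e['eef_pos'],e['ft_force'],e['clock'])
X=np.array([.986,-.165]);Y=np.array([.165,.986])
for n in('side','wrist'):
    f=n+sys.argv[1]; shot(n,f); P=cloud(load(f)); a=P[...,:2]@X-.6432;c=P[...,:2]@Y-.1722;h=P[...,2]
    m=(abs(c+.15)<.012)&(a>-.11)&(a<-.0)&(h>.12)&(h<.26)   # lever bar
    if m.sum()>30:
        q=np.polyfit(a[m],h[m],1); print(n,m.sum(),'bar slope -> theta',.873+np.arctan(q[0]),'top z at hinge',np.polyval(q,.028))
E
python3 lev.py a
```

```text
[ 0.491  -0.0584  0.161 ] [-0.4223  5.4855  6.4631] 17.35
side 223 bar slope -> theta 0.7548252653055189 top z at hinge 0.16470026050989672
wrist 176 bar slope -> theta 0.5393918294754598 top z at hinge 0.13542935642035905
```

Call:
arm_command(increments=[{"dx": 0.03, "dy": 0, "dz": 0.4, "wx": 0, "wy": 0, "wz": 0, "grip": 2.2}, {"dx": 0.05, "dy": 0, "dz": 0.8, "wx": 0, "wy": 0, "wz": 0, "grip": 2.2}, {"dx": 0.07, "dy": 0, "dz": 1.2, "wx": 0, "wy": 0, "wz": 0, "grip": 2.2}, {"dx": 0.08, "dy": 0, "dz": 1.5, "wx": 0, "wy": 0, "wz": 0, "grip": 2.2}, {"dx": 0.09, "dy": 0, "dz": 1.8, "wx": 0, "wy": 0, "wz": 0, "grip": 2.2}, {"dx": 0.09, "dy": 0, "dz": 1.8, "wx": 0, "wy": 0, "wz": 0, "grip": 2.2}, {"dx": 0.09, "dy": 0, "dz": 1.8, "wx": 0, "wy": 0, "wz": 0, "grip": 2.2}, {"dx": 0.09, "dy": 0, "dz": 1.8, "wx": 0, "wy": 0, "wz": 0, "grip": 2.2}, {"dx": 0.09, "dy": 0, "dz": 1.8, "wx": 0, "wy": 0, "wz": 0, "grip": 2.2}])

```text
clock: 18.35
eef_pos: [0.4913, -0.0584, 0.144]
tool_rot: [0.082, 0.997, 0.001, 0.004]
ft_force: [0.8, 4.4, 9.4]
grip_width: 0.0294
grasp_force: 64.7
```

```bash
python3 lev.py b
python3 - <<'E'
import cv2
a=cv2.imread('pics/sideb.png')[150:290,250:420]; cv2.imwrite('pics/fin.png',cv2.resize(a,None,fx=4,fy=4,interpolation=cv2.INTER_CUBIC))
E
```

```text
[ 0.4913 -0.0584  0.144 ] [0.8376 4.3679 9.4334] 18.35
side 224 bar slope -> theta 0.8396990212282317 top z at hinge 0.16451779811866907
```

View pics/fin.png

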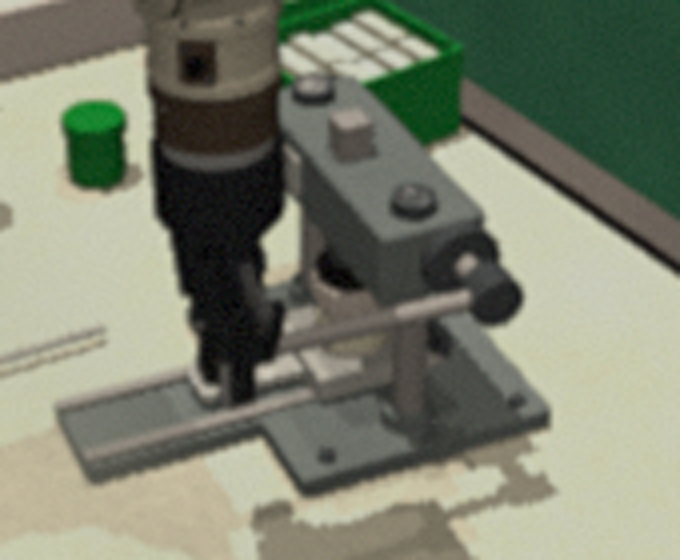

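The picture shows the lever about level, gripper on the ball at (235,370), and the pad pressing on the jar's lid at (345,270) with the slide home. Lever angle is 0.84–0.87 rad, so the pad is at about 3.5–4 mm.

```bash
python3 -c "
from h import *
print(job.job_done()); print(monitor.get_obs()['eef_pos'])"
```

```text
the job is handed in; nothing more can be done
None
the job is handed in; nothing more can be done
```

I handed the job in after 18.4 s with the jar in the nest and the slide at its stop. The gripper is holding the lever about level, with the pad an estimated 3.3–3.9 mm up its sleeve (worked out from the lever angle); no verdict was returned.

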